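# Test the saw's guarded stop switch with the test stick

### The arm

A 6-joint arm with a two-finger parallel gripper is mounted at the origin on the work surface. World frame = base frame: x ahead of the robot, y to its left, z up, the work surface at z = 0. Lengths are in m, angles in rad, forces in N, time in s.
With the tool pointing down it reaches from about 0.275 to 0.875 m from the base axis. Payload 12.5 kg.
Tool frame: the origin (TCP) lies midway between the tips of the shut fingers; the grasp point (between the pads) lies 19 mm behind it; z points along the fingers, y is the line along which they close (so a half turn about z gives the same grasp; the last joint's range is limited). The gripper opens to 85 mm and grips with 20 to 120 N. Pads are 22 mm wide; open, the fingers measure 114 mm over their backs; the gripper's body (76 mm by 85 mm) begins 54 mm behind the grasp point. The pads swing forward as they close: fully open they stand 13 mm farther back than shut.
Start: joints at [-1.387, 0.351, 1.652, -0, 1.139, -0.085], TCP at [0.146, -0.53, 0.231] pointing down, gripper open.
Joint ranges: [-2.75, 2.75], [-0.79, 2.1], [0.01, 2.65], [-1.57, 4.71], [0.07, 3.14], [-2.87, 2.87]. Speed limits (rad/s): [2.22, 2.22, 2.79, 3.14, 3.14, 3.14].

### API

Orientations are given as a unit quaternion [x, y, z, w].
In Python, from workcell import robot gives the robot as it stands. The module is installed in compiled form; this text tells all that it offers. Calls block until the motion is done:
- robot.move_to(position, orientation): joint-space move of the TCP to a pose.
- robot.servo_line(position, rotation=None, velocity=0.15, force_limit=None): straight line of the TCP; rotation=None keeps the orientation; velocity is the mean speed in m/s. With force_limit (N) it stops when the force on the tool has changed by that much, and returns True; else False.
- robot.move_joints(angles): joint-space move.
- robot.release() and robot.close(strength=None): open the fingers fully, or close them until they stop; strength is the grip in N (None keeps the last).
- robot.sleep(seconds).
- robot.solve_ik(position, orientation): joint angles nearest the present ones, or None.
- robot.camera(name): name is "scene" or "top"; returns a dict with "img" (420x560x3 uint8, red, green, blue), "camera_matrix" (3x3 intrinsics, pixels), "rvec" (rotation vector, rad) and "tvec" (3), from world to camera coordinates, as OpenCV has them. Camera axes: x right, y down, z forward; pixel columns grow to the right and rows downward; lengths in m; the calibration is good to about 2 mm. A picture is of the moment at which its call begins. There is no depth.
A pose or a line that the arm cannot do raises robot.MotionError and nothing moves.
- robot.close_job(): hands the job in; it is judged then, once.
Readings, each from a call of its own:
- robot.current_clock(): time.
- robot.current_joints(): joint angles.
- robot.current_joint_velocities(): joint speeds.
- robot.current_joint_efforts(): joint torques, N m.
- robot.current_tcp_pos(): TCP position.
- robot.current_ee_rot(): TCP orientation.
- robot.current_contact_force(): force on the tool from outside, world axes, zero at the start.
- robot.current_torque(): the same for the moment, N m.
- robot.current_gripper_width(): finger opening in m.
- robot.current_grasp_force(): force on a finger pad.
Only numpy, scipy, OpenCV 4.12 (cv2) and the standard library are available. Lean on these libraries where they do the work, as an engineer would, in place of code of your own. Each camera call takes 0.05 s, during which the arm holds its last target. There are 200 camera calls.

### The job

Check the bandsaw's guarded switch: pick up the wooden test stick, lay it nose-down in the angled rest and let go, then take it again by its handle end, and with its nose press the red plunger between the yellow guards fully home, hold it in for a good second without ramming it, and let it spring back out. Finally lay the stick back nose-down in the angled rest, down at its stop, and let go. Keep the gripper itself off the switch, and leave the plane, the glue bottle and the hammer where they are.

Things in the scene. Friction and masses are not known exactly. Their poses are not given: they have to be found in the camera images.
- stick: Wooden test stick, 150 mm long, 90 g (varies). Origin on its axis at mid-length; +x along the axis to the nose. Handle: pale square bar 26 x 26 mm, x = -75 to +25 mm, blue band near its end. Nose: dark round rod, 18 mm diameter, x = +25 to +75 mm, flat black tip. Starts flat on the bench, axis 13 mm up, nose pointing away from the robot within about 50 degrees.
- stick_nose (a point): centre of the flat tip of the stick's nose (x = +75 mm)
- stick_end (a point): centre of the end face of the stick's handle (x = -75 mm)
- rest: Angled rest, fixed: wooden trough on a plywood base 150 x 90 mm. Origin under the base centre, z up. Trough slopes down at 45 degrees to its +x (away from the robot): down-slope (0.707,0,-0.707), floor normal (0.707,0,0.707). From the stop board at its foot: cheeks 34 mm apart, 20 mm high over 75 mm; floor 52 mm wide to 85 mm, then 20 mm wide to 114 mm. The handle end stands free.
- rest_stop (a point): where the tip centre of the stick's nose lies when the stick is parked against the stop: 13 mm off the trough's floor, (54, 0, 31) mm in the rest's frame
- rest_head (a point): where the centre of the stick's handle end lies when the stick is parked: (-52, 0, 137) mm in the rest's frame
- switch: Guarded limit switch, fixed: grey housing on a dark plate 130 x 110 mm with two upright yellow guard plates. Origin under its base centre, z up. Guards: 90 mm long along x, 8 mm thick, centred at y = +-26 mm (44 mm free between), from 40 to 115 mm above the bench; the gap is open at both x ends and on top. The red plunger stands upright midway between them.
- plunger_top (a point): centre of the flat top of the red plunger cap (30 mm diameter); 55 mm above the bench when out, so 60 mm below the upper edge of the guards; moves with the plunger
- plunger (a joint): how far the plunger is pressed down, m: 0 out, 0.014 fully home at a hard stop. Its spring takes about 4 N to start and 14 N at the end (a little more to keep it home) and pushes it back out when let go. The pressing force should stay below 45 N.
- plane: bystander: small steel block plane, 150 x 50 x 60 mm, origin under its centre, long along its x
- glue: bystander: yellow glue bottle with red cap, 64 mm diameter, 150 mm high, origin under its centre
- hammer: bystander: hammer lying on the bench along its x, head at +x, 260 mm long, origin under its middle
There are look-alikes about, which are no part of the job. Several things have the shape of the stick; the one meant has the colours described above. Leave any pink look-alike of the switch alone.

How it is judged:
By the outcome, as a careful person would: the job done as asked, in the order asked, and still so for the second after the job is handed in, with the robot touching nothing.
It also fails if it takes over 72 s, if anything falls off the work surface, if the arm or the gripper's body presses on something with over 40 N, if the wrist force passes 120 N, or if a joint passes its speed limit or range.

## Working session

There is one attempt and no reset: what is moved stays moved. The work goes in short steps, each a Python script; the robot and the scene stay as the last script left them, time stands still between calls to the robot, and variables do not carry over. Pictures are saved under pics/ and viewed, at most 12 in all, crops included, and the job is handed in when it is done.

```bash
mkdir -p pics
python3 - <<'E'
from workcell import robot
import cv2,pickle
for n in("top","scene"):
    c=robot.camera(n); pickle.dump(c,open(n+"0.pkl","wb"))
    cv2.imwrite(f"pics/{n}0.png",cv2.resize(c["img"][:,:,::-1],(800,600),interpolation=cv2.INTER_CUBIC))
    R=cv2.Rodrigues(c["rvec"])[0]; print(n,-R.T@c["tvec"],R.round(2).tolist(),c["camera_matrix"][0])
print(robot.current_clock(),robot.current_ee_rot())
E
```

```text
top [ 0.32610248 -0.02419456  1.77902739] [[-0.01, -1.0, 0.0], [-0.99, 0.01, -0.14], [0.14, -0.0, -0.99]] [512.19748484   0.         272.38621928]
scene [1.51080668 0.14051891 1.33490449] [[-0.17, 0.99, 0.0], [0.77, 0.14, -0.62], [-0.62, -0.1, -0.78]] [528.87339278   0.         272.48748799]
0.1 [ 9.90980881e-01  1.34002258e-01 -3.79757598e-05 -5.35518789e-04]
```

View pics/top0.png

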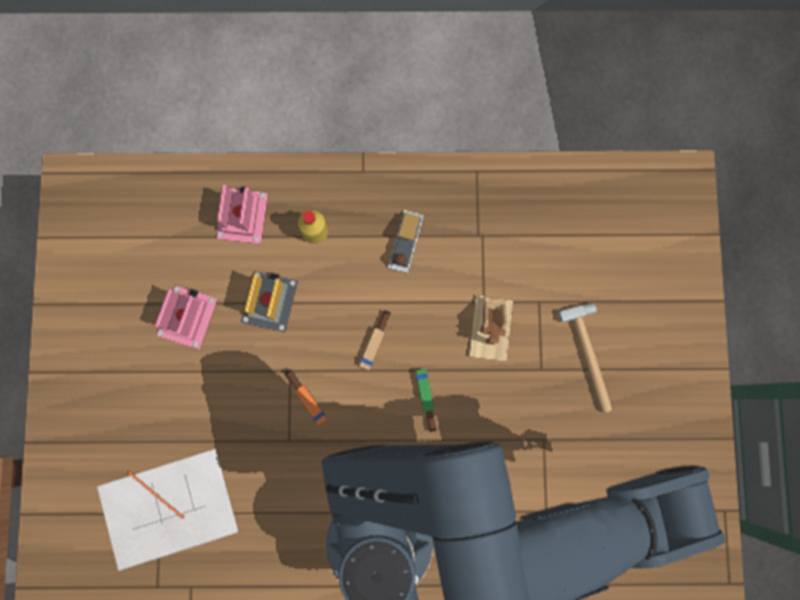

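View pics/scene0.png

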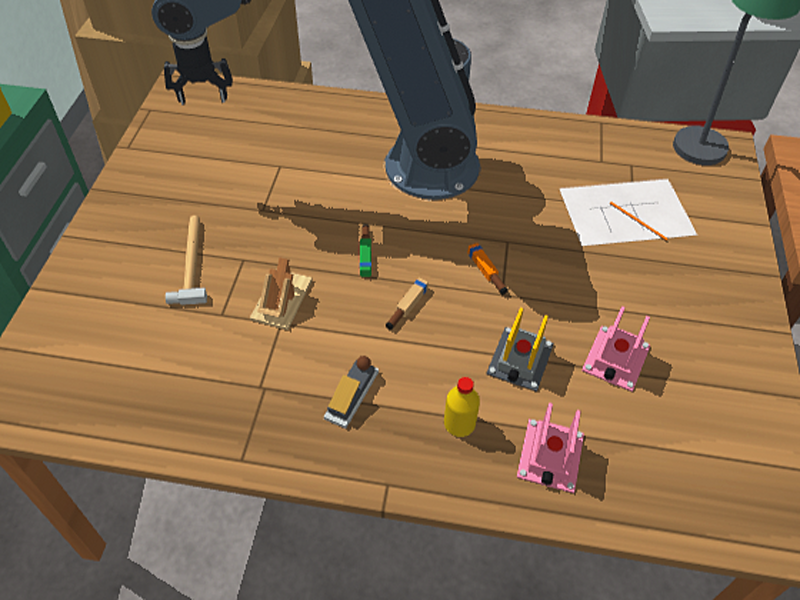

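The top view shows the pale stick at about (375,340), the rest at (491,328), the grey and yellow switch at (270,300), and pink, green and orange decoys. I'll enlarge the three targets.

Run:
```python
import cv2,pickle,numpy as np
# crops in 560x420 coords: x0,y0 size 66x50 -> scale 6
S={"top":[(160,180),(225,210),(312,200)],"scene":[(330,205),(258,180),(168,175)]}
rows=[]
for n in S:
    im=pickle.load(open(n+"0.pkl","rb"))["img"][:,:,::-1]
    r=[]
    for x,y in S[n]:
        c=cv2.resize(im[y:y+72,x:x+66],None,fx=4,fy=4,interpolation=cv2.INTER_CUBIC)
        for k in range(0,72,10):
            cv2.putText(c,str(y+k),(0,k*4+4),0,.3,(255,255,255)); cv2.line(c,(0,k*4),(4,k*4),(255,255,255))
        for k in range(0,66,10): cv2.putText(c,str(x+k),(k*4-6,285),0,.3,(255,255,255)); cv2.line(c,(k*4,270),(k*4,276),(255,255,255))
        r.append(c)
    rows.append(np.hstack(r))
cv2.imwrite("pics/crop1.png",np.vstack(rows))
```

```text
(no output)
```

View pics/crop1.png

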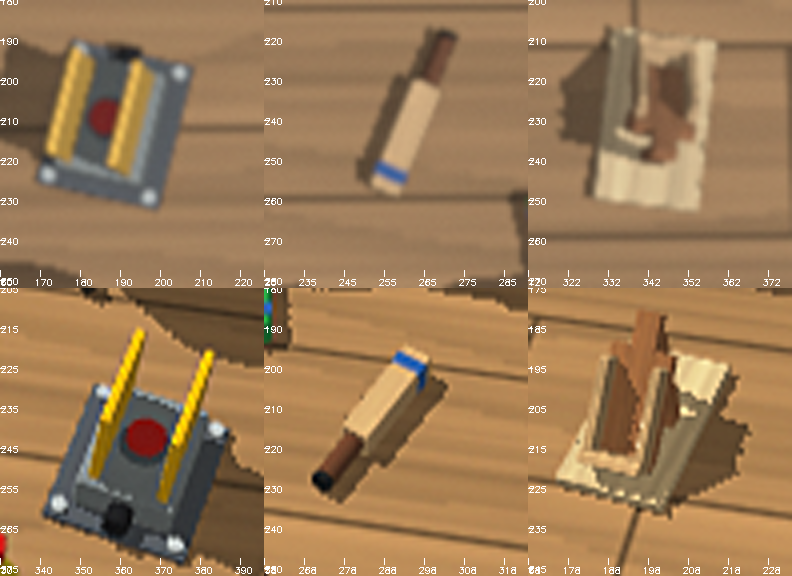

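```bash
cat > fit.py <<'E'
import cv2,pickle,numpy as np
from scipy.optimize import least_squares
C={n:pickle.load(open(n+"0.pkl","rb")) for n in("top","scene")}
def proj(n,P):
    c=C[n]; return cv2.projectPoints(np.array([P],float),c["rvec"],c["tvec"],c["camera_matrix"],None)[0].ravel()
def fit(name,obs,x0):
    def w(p,P):
        c,s=np.cos(p[2]),np.sin(p[2]); h=p[3] if P[2] is None else P[2]
        return [p[0]+c*P[0]-s*P[1],p[1]+s*P[0]+c*P[1],h]
    f=lambda p:np.concatenate([proj(n,w(p,P))-uv for n,P,uv in obs]+[[100*(p[3]-.008)]])
    r=least_squares(f,x0,loss="soft_l1")
    print(name,r.x.round(4),np.degrees(r.x[2]).round(1)); print(r.fun[:-1].reshape(-1,2).round(1).tolist()); return r.x
if __name__=="__main__":
    a,b=.065,.055
    fit("switch",[("top",(a,b,None),(179.5,189.5)),("top",(a,-b,None),(208.5,196.5)),("top",(-a,b,None),(169.5,225)),("top",(-a,-b,None),(199.5,232)),
     ("scene",(0,0,.055),(366.5,242.2)),("scene",(-a,-b,None),(355,228.75)),("scene",(-a,b,None),(387,240.5)),("scene",(a,-b,None),(340.5,262)),("scene",(a,b,None),(377,273.5))],[.6,.3,0,.008])
    fit("stick",[("top",(.075,0,.018),(270.75,218)),("top",(-.075,0,.026),(255.25,257)),("scene",(.075,0,.013),(272,228)),("scene",(-.075,0,.026),(295,195.5))],[.55,0,-.3,.008])
    a,b=.075,.045
    fit("rest",[("top",(a,b,None),(333,206.75)),("top",(a,-b,None),(359.25,210)),("top",(-a,b,None),(328.75,249)),("top",(-a,-b,None),(355.5,252.25)),
     ("scene",(-a,b,None),(219,195)),("scene",(a,-b,None),(175.5,222)),("scene",(a,b,None),(203,231.5))],[.55,-.3,0,.008])
E
python3 fit.py
```

```text
switch [ 0.5741  0.2665 -0.2274  0.0024] -13.0
[[-1.6, -0.3], [-0.2, -0.5], [-0.7, 0.0], [-0.1, -0.0], [0.2, -1.4], [-1.7, 0.4], [0.5, -0.1], [-0.3, -0.6], [-1.2, 0.3]]
stick [ 0.4779  0.0048 -0.3714  0.008 ] -21.3
[[0.4, -1.1], [0.2, 0.4], [-0.1, 0.4], [0.9, -1.3]]
rest [ 0.5044 -0.2741 -0.1226  0.0031] -7.0
[[-0.2, 0.0], [-0.9, -0.2], [-0.3, 0.3], [-1.2, 0.1], [-0.5, -0.3], [-0.6, 1.1], [-1.4, -1.6]]
```

```bash
sed -i 's/-uv for n,P,uv/-(np.array(uv)-.375) for n,P,uv/' fit.py
cat >> fit.py <<'E'
    # overlay
    rest=fit("rest",[("top",(a,b,None),(333,206.75)),("top",(a,-b,None),(359.25,210)),("top",(-a,b,None),(328.75,249)),("top",(-a,-b,None),(355.5,252.25)),
     ("scene",(-a,b,None),(219,195)),("scene",(a,-b,None),(175.5,222)),("scene",(a,b,None),(203,231.5))],[.55,-.3,0,.008])
    c,s=np.cos(rest[2]),np.sin(rest[2]); T=lambda P:[rest[0]+c*P[0]-s*P[1],rest[1]+s*P[0]+c*P[1],P[2]]
    k=.5**.5; foot=np.array([.054-.013*k,0,.031-.013*k]); tr=lambda q,y,h:list(foot+np.array([-k,0,k])*q+np.array([k,0,k])*h+[0,y,0])
    L=[[(a,b,0),(a,-b,0),(-a,-b,0),(-a,b,0),(a,b,0)]]+[[tr(0,y,.02),tr(.075,y,.02),tr(.075,y,0)] for y in(.017,-.017)]+[[tr(.085,.01,0),tr(.114,.01,0),tr(.114,-.01,0),tr(.085,-.01,0)]]
    out=[]
    for n,(x,y) in {"top":(320,198),"scene":(170,175)}.items():
        im=cv2.resize(C[n]["img"][y:y+60,x:x+53,::-1],None,fx=7.5,fy=7.5,interpolation=cv2.INTER_CUBIC)
        for l in L: cv2.polylines(im,[np.array([((proj(n,T(P))-[x,y]+.5)*7.5-.5)*16 for P in l]).astype(np.int32)],False,(0,255,0),1,cv2.LINE_AA,4)
        out.append(im)
    cv2.imwrite("pics/ov.png",np.hstack(out))
E
python3 fit.py
python3 - <<'E'
from workcell import robot
import numpy as np
from scipy.spatial.transform import Rotation as R
for yaw in (-.12,):
  for tz in (-45,-30,0,45):
    z=np.array([np.sin(np.radians(tz)),0,-np.cos(np.radians(tz))])
    for sy in(1,-1):
      y=np.array([0,sy,0]);x=np.cross(y,z)
      q=(R.from_euler('z',yaw)*R.from_matrix(np.c_[x,y,z])).as_quat()
      print(tz,sy,[None if (j:=robot.solve_ik(np.array([.47,-.27,h]),q)) is None else np.round(j,2) for h in(.1,.2)])
E
```

```text
switch [ 0.5749  0.266  -0.2297  0.0054] -13.2
[[-1.2, -0.3], [0.2, -0.4], [-0.4, 0.1], [0.3, 0.1], [0.4, -0.9], [-1.3, 0.4], [0.9, -0.0], [-0.0, -0.6], [-0.9, 0.3]]
stick [ 0.4783  0.0049 -0.3793  0.008 ] -21.7
[[0.9, -0.7], [0.3, 0.6], [0.1, 0.8], [1.4, -0.8]]
rest [ 0.5055 -0.2735 -0.1221  0.0058] -7.0
[[0.1, -0.0], [-0.6, -0.3], [-0.0, 0.3], [-0.9, 0.1], [-0.1, -0.2], [-0.2, 1.3], [-1.0, -1.4]]
rest [ 0.5055 -0.2735 -0.1221  0.0058] -7.0
[[0.1, -0.0], [-0.6, -0.3], [-0.0, 0.3], [-0.9, 0.1], [-0.1, -0.2], [-0.2, 1.3], [-1.0, -1.4]]
-45 1 [array([-0.48,  0.89,  1.28, -0.26,  1.72, -1.87]), array([-0.48,  0.77,  1.24, -0.27,  1.87, -1.92])]
-45 -1 [array([-0.48,  0.89,  1.28, -0.26,  1.72,  1.27]), array([-0.48,  0.77,  1.24, -0.27,  1.87,  1.23])]
-30 1 [array([-0.51,  0.75,  1.44, -0.19,  1.45, -1.89]), array([-0.51,  0.63,  1.39, -0.19,  1.62, -1.93])]
-30 -1 [array([-0.51,  0.75,  1.44, -0.19,  1.45,  1.25]), array([-0.51,  0.63,  1.39, -0.19,  1.62,  1.22])]
0 1 [array([-0.61,  0.51,  1.78, -0.  ,  0.85, -2.06]), array([-0.61,  0.37,  1.71, -0.  ,  1.06, -2.06])]
0 -1 [array([-0.61,  0.51,  1.78, -0.  ,  0.85,  1.08]), array([-0.61,  0.37,  1.71, -0.  ,  1.06,  1.08])]
45 1 [array([-0.84,  0.45,  2.22,  1.9 ,  0.51,  2.22]), array([-0.84,  0.22,  2.17,  1.37,  0.5 ,  2.81])]
45 -1 [array([-0.84,  0.45,  2.22,  1.9 ,  0.51, -0.92]), array([-0.84,  0.22,  2.17,  1.37,  0.5 , -0.33])]
```

View pics/ov.png

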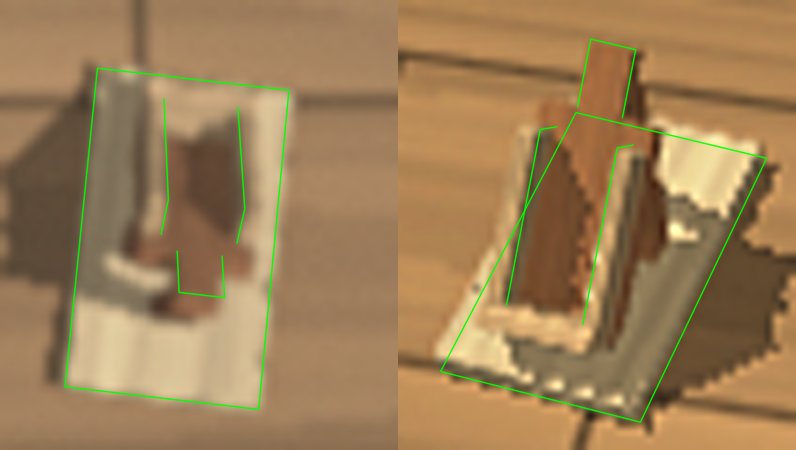

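```bash
cat > h.py <<'E'
from workcell import robot
import numpy as np, cv2
from scipy.spatial.transform import Rotation as R
rad=np.radians
REST=np.array([.5055,-.2725,0]); RY=-.1221
STOP=REST+R.from_euler('z',RY).apply([.054,0,.031]); SW=np.array([.575,.266]); SY=-.23
STICK=(np.array([.4783,.0049,.013]),-.379)
def sframe(yaw,p): return R.from_euler('z',yaw)*R.from_euler('y',p,degrees=True)   # stick frame, nose pitched down p deg
def tool(nose,yaw,p,g,off=(0,0,0)):
    """TCP pose; g=(x,z of TCP in stick frame, rel deg); off = offset in stick frame"""
    S=sframe(yaw,p)
    t=rad(g[2]); z=np.array([np.sin(t),0,-np.cos(t)]); y=np.array([0,1.,0]); M=np.c_[np.cross(y,z),y,z]
    return nose+S.apply(np.array([g[0]-.075,0,g[1]])+off),(S*R.from_matrix(M)).as_quat()
G1=(-.05,-.009,0); G2=(-.055+.015*np.sin(rad(60)),-.015*np.cos(rad(60)),60)
def st(m=''): print(m,'t',round(robot.current_clock(),2),'F',np.round(robot.current_contact_force(),1),'w',round(robot.current_gripper_width(),4),'p',np.round(robot.current_tcp_pos(),4))
def nose0():
    c,y=STICK; return c+sframe(y,0).apply([.075,0,0])
E
python3 - <<'E'
from h import *
def ik(m,a):
    j=robot.solve_ik(*a); print(m,None if j is None else np.round(j,2))
ik('rest1',tool(STOP,RY,45,G1)); ik('rest1up',tool(STOP,RY,45,G1,(-.02,0,.1)))
for rel in(45,60,75):
    g=(-.055+.015*np.sin(rad(rel)),-.015*np.cos(rad(rel)),rel)
    ik(f'rest2 {rel}',tool(STOP,RY,45,g)); ik('up',tool(STOP,RY,45,g,(-.02,0,.1)))
    for y in(-.23,0,.4): ik(f'press {y}',tool(np.array([*SW,.055]),y,90,g))
p,q=tool(nose0(),STICK[1],0,G1)
robot.move_to(p+[0,0,.1],q); st()
c=robot.camera("scene")["img"][180:255,240:340,::-1]
d=robot.camera("top")["img"][195:270,210:310,::-1]
cv2.imwrite("pics/pre.png",cv2.resize(np.hstack([c,d]),None,fx=4,fy=4,interpolation=cv2.INTER_CUBIC))
E
```

```text
rest1 [-0.48  0.86  1.3  -0.26  1.73 -1.87]
rest1up [-0.46  0.86  1.07 -0.25  1.96 -1.91]
rest2 45 [-0.61  0.49  1.78 -0.    0.86 -2.06]
up [-0.56  0.47  1.58 -0.    1.1  -2.01]
press -0.23 [ 0.23  0.91  1.03  0.34  1.91 -1.11]
press 0 [ 0.28  0.95  0.96  0.22  1.99 -1.28]
press 0.4 [ 0.37  0.98  0.9  -0.03  2.05 -1.6 ]
rest2 60 [-0.67  0.42  1.94  0.25  0.57 -2.32]
up [-0.61  0.37  1.75  0.17  0.8  -2.17]
press -0.23 [ 0.27  0.78  1.17  0.24  1.65 -1.11]
press 0 [ 0.3   0.81  1.13  0.15  1.71 -1.29]
press 0.4 [ 0.37  0.83  1.09 -0.02  1.75 -1.6 ]
rest2 75 None
up [-0.67  0.32  1.91  0.55  0.53 -2.54]
press -0.23 [ 0.31  0.67  1.33  0.14  1.38 -1.07]
press 0 [ 0.33  0.68  1.3   0.08  1.41 -1.27]
press 0.4 [ 0.36  0.69  1.28 -0.01  1.43 -1.6 ]
 t 2.37 F [ 0.4 -0.4 -0.1] w 0.0851 p [0.4321 0.0229 0.1041]
```

View pics/pre.png

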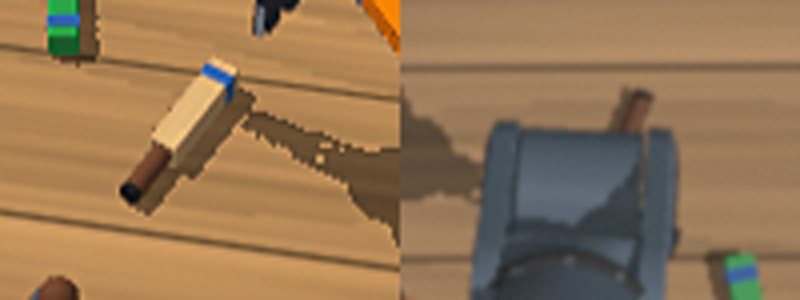

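The stick is clear below the gripper and undisturbed, with its nose tip in the scene crop at about (130,190). I'll pick it up and carry it over the rest.

Run:
```python
from h import *
p,q=tool(nose0(),STICK[1],0,G1)
print(robot.servo_line(p,velocity=.1,force_limit=10)); st('down')
robot.close(70); st('closed'); print(robot.current_grasp_force())
robot.servo_line(p+[0,0,.15],velocity=.2); st('lift')
robot.move_to(*tool(STOP,RY,45,G1,(-.015,0,.07))); st('above rest')
o=[]
for n,(x,y) in {"top":(300,180),"scene":(150,140)}.items():
    o.append(robot.camera(n)["img"][y:y+100,x:x+80,::-1])
cv2.imwrite("pics/ab.png",cv2.resize(np.hstack(o),None,fx=5,fy=5,interpolation=cv2.INTER_CUBIC))
```

```text
False
down t 3.62 F [-0.5  0.7 -0.5] w 0.0854 p [0.4322 0.0234 0.0044]
closed t 4.22 F [-1.4  0.7  7.8] w 0.0246 p [0.432  0.0234 0.0044]
69.70484375953674
lift t 5.12 F [-0.2 -0.1  0.1] w 0.0246 p [0.4312 0.0234 0.1531]
above rest t 6.3 F [ 0.3  0.3 -1.8] w 0.0251 p [ 0.5037 -0.2714  0.1727]
```

View pics/ab.png

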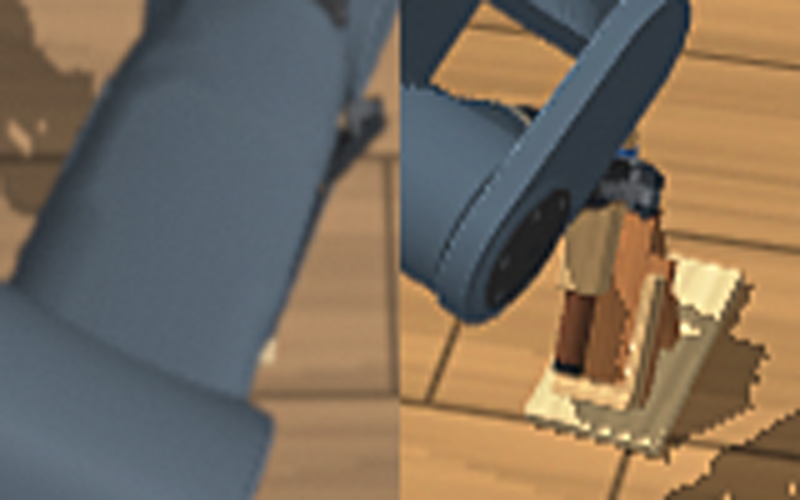

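The stick is held, with its nose hanging over the trough (scene crop about (572,365)). I'll lower it along the floor normal, then slide it to the stop.

```bash
cat >> h.py <<'E'
def rel(g,nose=STOP):   # present offset from nominal rest pose in stick frame, mm
    p,_=tool(nose,RY,45,g); return np.round(1000*sframe(RY,45).inv().apply(robot.current_tcp_pos()-p),1)
E
python3 - <<'E'
from h import *
p=lambda *o:tool(STOP,RY,45,G1,o)[0]
F=lambda:np.round(sframe(RY,45).inv().apply(robot.current_contact_force()),1)
print(robot.servo_line(p(-.015,0,.006),velocity=.08,force_limit=6),rel(G1),F())
print(robot.servo_line(p(-.015,0,-.006),velocity=.02,force_limit=5),rel(G1),F()); st()
o=[]
for n,(x,y) in {"top":(300,180),"scene":(150,140)}.items():
    o.append(robot.camera(n)["img"][y:y+100,x:x+80,::-1])
cv2.imwrite("pics/in.png",cv2.resize(np.hstack(o),None,fx=5,fy=5,interpolation=cv2.INTER_CUBIC))
E
```

```text
False [-14.9  -0.1   6.6] [ 0.6  0.3 -0.5]
True [-15.   -0.   -0.3] [-1.7  0.1  4. ]
 t 7.77 F [ 1.6 -0.1  4. ] w 0.0245 p [ 0.4543 -0.2663  0.1234]
```

Run:
```python
from h import *
p=lambda *o:tool(STOP,RY,45,G1,o)[0]
F=lambda:np.round(sframe(RY,45).inv().apply(robot.current_contact_force()),1)
print(robot.servo_line(p(-.015,0,.0005),velocity=.02),rel(G1),F())
print(robot.servo_line(p(.01,0,.0005),velocity=.025,force_limit=5),rel(G1),F()); st()
robot.release(); robot.sleep(.3); st('rel')
o=tool(STOP,RY,45,G1,(0,0,.12))[0]
robot.servo_line(o,velocity=.2); 
p2,q2=tool(STOP,RY,45,G2); zt=R.from_quat(q2).apply([0,0,1])
robot.move_to(p2-zt*.09+[0,0,.06],q2); st('pre2')
o=[]
for n,(x,y) in {"top":(300,180),"scene":(150,140)}.items():
    o.append(robot.camera(n)["img"][y:y+100,x:x+80,::-1])
cv2.imwrite("pics/in2.png",cv2.resize(np.hstack(o),None,fx=5,fy=5,interpolation=cv2.INTER_CUBIC))
```

```text
False [-15.    0.    0.2] [ 0.2  0.3 -0.6]
True [0.5 0.1 0. ] [-4.  -0.2  1.9]
 t 8.78 F [-1.5  0.   4.2] w 0.0246 p [ 0.4654 -0.2675  0.1127]
rel t 9.7 F [ 0.6 -0.4 -0.6] w 0.0852 p [ 0.4654 -0.2674  0.1125]
pre2 t 11.48 F [ 0.2 -0.5  0.4] w 0.0853 p [ 0.4487 -0.2656  0.2551]
```

View pics/in2.png

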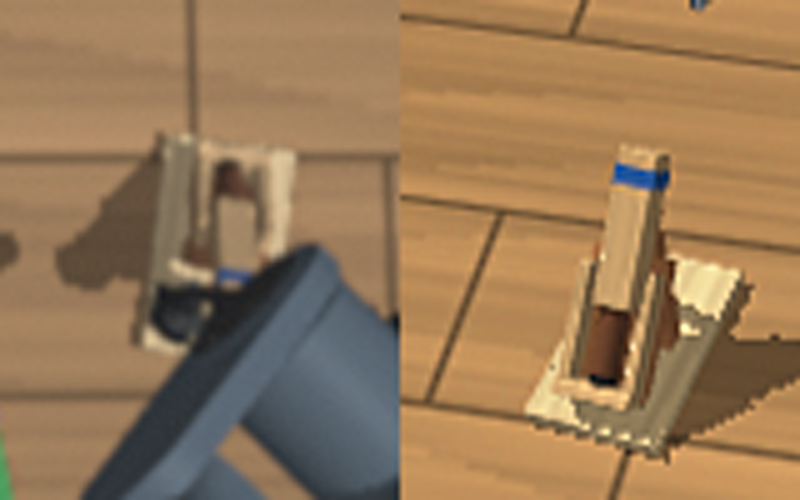

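The stick is parked nose-down (blue-banded end at scene crop (640,175), tip at the stop at (603,380)). Next I'll regrip the handle end and carry it over the switch.

Run:
```python
from h import *
p2,q2=tool(STOP,RY,45,G2); zt=R.from_quat(q2).apply([0,0,1])
robot.servo_line(p2-zt*.07,velocity=.2)
print(robot.servo_line(p2,velocity=.1,force_limit=8)); st('at')
robot.close(110); st('closed'); print(robot.current_grasp_force())
robot.servo_line(tool(STOP,RY,45,G2,(-.004,0,.09))[0],velocity=.12); st('lift')
robot.move_to(*tool(np.array([*SW,.19]),0,90,G2)); 
robot.servo_line(tool(np.array([*SW,.14]),0,90,G2)[0],velocity=.15); st('above')
o=[]
for n,(x,y) in {"top":(150,170),"scene":(325,160)}.items():
    o.append(robot.camera(n)["img"][y:y+115,x:x+80,::-1])
cv2.imwrite("pics/sw.png",cv2.resize(np.hstack(o),None,fx=5,fy=5,interpolation=cv2.INTER_CUBIC))
```

```text
False
at t 12.98 F [-0.3 -0.1  0.5] w 0.0851 p [ 0.4719 -0.2685  0.109 ]
closed t 13.57 F [-2.6  1.1  5.4] w 0.0247 p [ 0.4717 -0.2684  0.1088]
107.419753074646
lift t 14.47 F [-0.7 -0.4 -1. ] w 0.0244 p [ 0.5315 -0.2755  0.1742]
above t 16.97 F [ 0.8 -1.  -0.1] w 0.0248 p [0.5677 0.2657 0.2575]
```

View pics/sw.png

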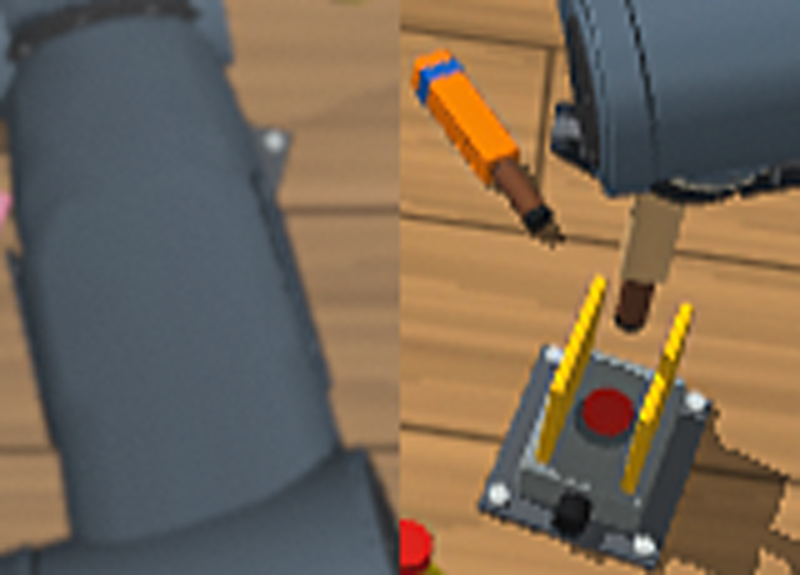

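The stick hangs vertical above the gap: tip at scene px (371,224.4), plunger top at (366.4,242.4). I'll check both against the calibration.

Run:
```python
from fit import *
from scipy.optimize import least_squares
for z,uv in((.14,(370.6,224)),(.055,(366.0,242))):
    f=lambda p:proj("scene",[p[0],p[1],z])-uv
    print(z,proj("scene",[.575,.266,z]),least_squares(f,[.575,.266]).x)
```

```text
0.14 [370.8049506  223.66050705] [0.57630922 0.26549641]
0.055 [366.5006218 240.9668147] [0.57899426 0.26477245]
```

Run:
```python
from h import *
P=np.array([.577,.2652])
T=lambda z:tool(np.array([*P,z]),0,90,G2)[0]
nz=lambda:round(1000*(robot.current_tcp_pos()[2]-T(0)[2]),1)
robot.servo_line(T(.14),velocity=.05)
print(robot.servo_line(T(.062),velocity=.08,force_limit=6),nz(),robot.current_contact_force().round(1))
print(robot.servo_line(T(.034),velocity=.015,force_limit=23),nz(),robot.current_contact_force().round(1))
for i in range(7):
    robot.sleep(.2); print(nz(),robot.current_contact_force().round(1))
cv2.imwrite("pics/press.png",cv2.resize(robot.camera("scene")["img"][160:275,325:405,::-1],None,fx=5,fy=5,interpolation=cv2.INTER_CUBIC))
st()
```

```text
False 62.6 [ 0.8 -0.7  0.1]
True 41.1 [-0.8 -1.9 12.4]
41.4 [-1.  -0.4 12.8]
41.4 [-1.3 -1.5 11.8]
41.4 [ 0.5 -0.7 11.8]
41.4 [-0.4 -1.2 11.6]
41.4 [-0.8 -1.5 12.9]
41.4 [-0.7 -1.9 12.5]
41.4 [-1.1 -0.9 12.3]
 t 21.31 F [-1.  -1.6 11.9] w 0.0245 p [0.5697 0.2653 0.1584]
```

View pics/press.png

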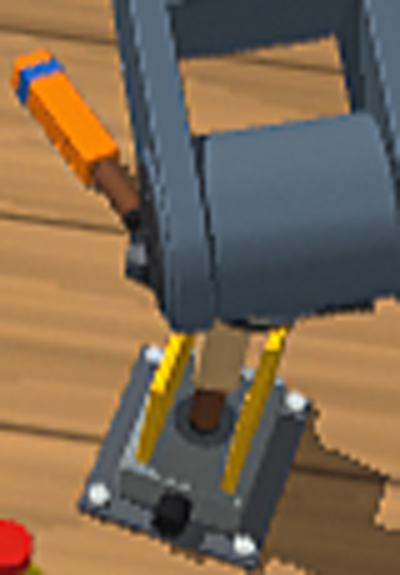

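The nose presses the plunger down flush between the guards. However, the arm eased back to 12 N after stopping, which is below the 14 N needed at home, so I'll push on in small steps until about 20–25 N holds steadily.

Run:
```python
from h import *
P=np.array([.577,.2652])
T=lambda z:tool(np.array([*P,z]),0,90,G2)[0]
nz=lambda:round(1000*(robot.current_tcp_pos()[2]-T(0)[2]),2)
z=.0414
while z>.035:
    z-=.0004; hit=robot.servo_line(T(z),velocity=.01,force_limit=15); robot.sleep(.1)
    f=np.mean([robot.current_contact_force()[2] for _ in range(3)]); print(round(z,4),hit,nz(),f.round(1))
    if f>21 or hit: break
for i in range(7):
    robot.sleep(.2); print(nz(),robot.current_contact_force().round(1))
st()
```

```text
0.041 False 42.48 11.4
0.0406 False 42.11 11.8
0.0402 False 41.77 11.7
0.0398 False 41.44 12.5
0.0394 False 41.04 12.8
0.039 False 40.65 12.3
0.0386 False 40.39 13.1
0.0382 False 40.31 15.1
0.0378 False 40.31 18.0
0.0374 False 40.29 20.4
0.037 False 40.26 23.5
40.27 [-1.4 -2.  22.1]
40.26 [-2.2 -1.6 23.2]
40.28 [-1.3 -2.1 22.6]
40.26 [-1.2 -1.7 23.9]
40.25 [-1.7 -1.5 22.1]
40.25 [-1.  -1.7 23.9]
40.27 [-2.  -2.  23.2]
 t 26.57 F [-2.  -2.  23.2] w 0.0245 p [0.5699 0.2653 0.1573]
```

The plunger is on the hard stop (position pinned at 40.3 mm while the force rose) and was held there for 1.4 s at about 23 N. Now I'll withdraw and park the stick.

Run:
```python
from h import *
P=np.array([.577,.2652])
T=lambda z:tool(np.array([*P,z]),0,90,G2)[0]
robot.servo_line(T(.065),velocity=.04); robot.servo_line(T(.19),velocity=.15); st('up')
robot.move_to(*tool(STOP,RY,45,G2,(-.012,0,.09))); st('above')
p=lambda *o:tool(STOP,RY,45,G2,o)[0]
F=lambda:np.round(sframe(RY,45).inv().apply(robot.current_contact_force()),1)
print(robot.servo_line(p(-.012,0,.006),velocity=.1,force_limit=6),rel(G2),F())
print(robot.servo_line(p(-.012,0,-.006),velocity=.02,force_limit=5),rel(G2),F()); st()
o=[robot.camera(n)["img"][y:y+115,x:x+80,::-1] for n,(x,y) in (("scene",(325,160)),("scene",(150,140)))]
cv2.imwrite("pics/back.png",cv2.resize(np.hstack(o),None,fx=5,fy=5,interpolation=cv2.INTER_CUBIC))
```

```text
up t 28.41 F [-0.4  0.4 -0.6] w 0.0246 p [0.5692 0.2651 0.3059]
above t 30.42 F [-0.2  0.1 -0.9] w 0.0246 p [ 0.527  -0.2746  0.1807]
False [-11.9  -0.2   6.8] [ 0.4  0.4 -0.5]
True [-11.9  -0.1   0.2] [-1.4  0.4  2.8]
 t 31.82 F [1.  0.3 3. ] w 0.0247 p [ 0.4635 -0.2675  0.117 ]
```

View pics/back.png

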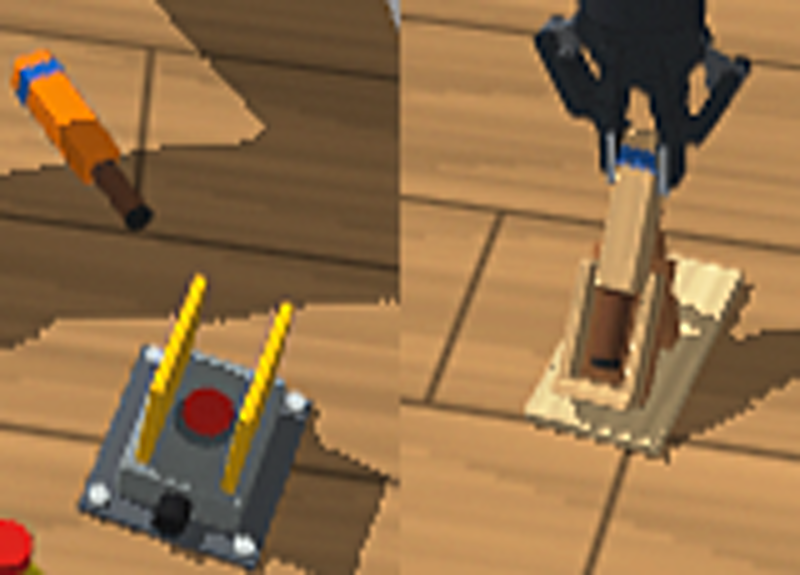

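The plunger is out again, with its cap at (207,412) as before. The stick lies in the trough with its nose at (605,365), just short of the stop. I'll slide it home, release and back away.

Run:
```python
from h import *
p=lambda *o:tool(STOP,RY,45,G2,o)[0]
F=lambda:np.round(sframe(RY,45).inv().apply(robot.current_contact_force()),1)
robot.servo_line(p(-.012,0,.0007),velocity=.02)
print(robot.servo_line(p(.01,0,.0007),velocity=.02,force_limit=5),rel(G2),F())
robot.release(); robot.sleep(.3)
c=robot.current_tcp_pos(); zt=R.from_quat(robot.current_ee_rot()).apply([0,0,1])
robot.servo_line(c-zt*.13,velocity=.15); robot.servo_line(c-zt*.13+[-.03,0,.08],velocity=.2); robot.sleep(.5); st('away')
o=[robot.camera(n)["img"][y:y+100,x:x+80,::-1] for n,(x,y) in (("top",(300,180)),("scene",(150,140)))]
cv2.imwrite("pics/end.png",cv2.resize(np.hstack(o),None,fx=5,fy=5,interpolation=cv2.INTER_CUBIC))
```

```text
True [-0.3  0.1  0.4] [-7.2 -0.   1.1]
away t 35.84 F [-0.1  0.4 -0.4] w 0.0856 p [ 0.4083 -0.2641  0.314 ]
```

View pics/end.png

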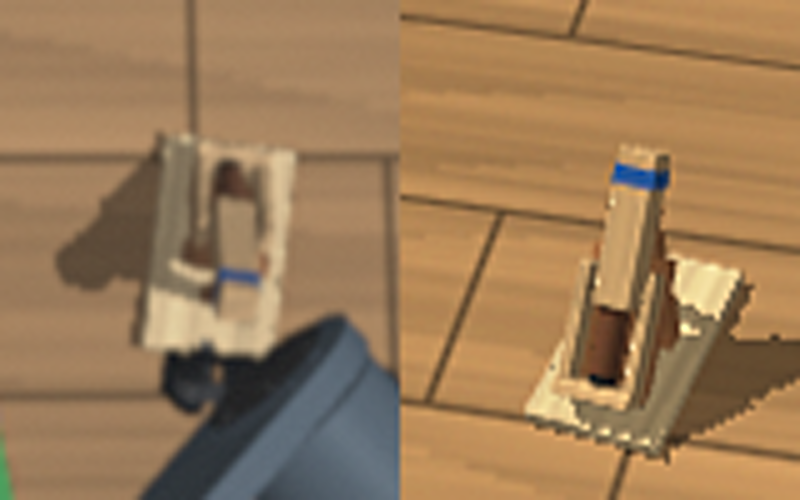

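The stick is parked as before, with its tip at the stop (603,380), and the gripper is clear of it.

```bash
python3 -c "
from workcell import robot
print(robot.close_job())"
```

```text
the job is handed in; nothing more can be done
None
```

I handed the job in at about 36 s: the stick was laid in the rest and regripped by its handle end, the plunger was held fully home for 1.4 s at about 23 N and sprang back out, and the stick is parked at its stop with the gripper clear.

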